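# Index a honing stone in its holder and lock it

### The arm

A 7-joint arm with a two-finger parallel gripper is mounted at the origin on the work surface. World frame = base frame: x ahead of the robot, y to its left, z up, the work surface at z = 0. Lengths are in m, angles in rad, forces in N, time in s.
With the tool pointing down it reaches from about 0.425 to 0.975 m from the base axis. Payload 16.7 kg.
Tool frame: the origin (TCP) lies at the very end of the fingers, on their centre line; the grasp point (between the pads) lies 19 mm behind it; z points along the fingers, y is the line along which they close (so a half turn about z gives the same grasp; the last joint's range is limited). The gripper opens to 85 mm and grips with 20 to 120 N. Pads are 22 mm wide; open, the fingers measure 114 mm over their backs; the gripper's body (76 mm by 85 mm) begins 54 mm behind the grasp point. The pads swing forward as they close: fully open they stand 13 mm farther back than shut.
Start: joints at [1.163, 0.426, 0.074, 1.606, -0.034, 1.111, -0.067], TCP at [0.173, -0.652, 0.231] pointing down, gripper open.
Joint ranges: [-2.85, 2.85], [-0.5, 2.14], [-1.23, 1.37], [0.21, 2.46], [-1.02, 4.16], [0.16, 2.05], [-2.73, 2.73]. Speed limits (rad/s): [1.89, 1.89, 2.39, 2.39, 3.01, 3.01, 3.01].

### API

Orientations are given as a unit quaternion [x, y, z, w].
In Python, from cell import bot, vision, job gives the robot as it stands.
- The arm moves only by the tool move_arm, never from a script. Its argument "deltas" is one flat list of numbers, 7 for each row, row after row: the closure, from -1 (fully open) to 1 (shut), then the shift along the tool's x, y, z in m, then the turn, a rotation vector about the tool's x, y, z in rad. In form: [claw, x, y, z, ax, ay, az, claw, x, y, z, ax, ay, az, ...]. A call has 1 to 8 rows; each row is the pose to reach, as a shift and turn from the pose commanded when the call began, along the tool's axes at that moment; what a row does not reach only later rows make up. A row lasts 1/10 s, in which the tool goes at most 50 mm and 8.59 degrees, less where a joint would pass 70% of its speed; a pose out of reach is approached as far as the arm can. A call with a gripper value outside its range is refused whole. The fingers move at their own pace and stop on an object; "newtons" is the grip in N (left out, the last holds). Time passes only in rows, so rows that repeat a pose let the fingers close. It gives the time, the measured TCP pose, the force, the opening and the grip force at its end, in the units of the state.
- bot.get_state(): the state, without advancing time (a new reading comes with each control period).
- vision.grab_frame(name): name is "scene" or "top" or "wrist"; returns a dict with "image" (384x512x3 uint8, red, green, blue), "z_map" (384x512 float32, m along the optical axis (not along the pixel's ray), 0 where there is no reading), "intrinsics" (3x3 intrinsics, pixels), "k1" (the pictures are not rectified: a ray, as slopes to the right and down, at radius r is drawn at 1 + k1 r^2 times it, then the intrinsics apply), "rvec" (rotation vector, rad) and "tvec" (3), from world to camera coordinates, as OpenCV has them. Camera axes: x right, y down, z forward; pixel columns grow to the right and rows downward; lengths in m; the calibration is good to about 2 mm. A picture is of the moment at which its call begins.
- job.close_job(): hands the job in; it is judged then, once.
Trained networks look in a picture, given as the dict that the camera call returned (one of the last four; its "shot" number tells which), for a name from the list of things; names that differ only in an ending like _2 or _b are one class to them, and where a whole thing is asked for, a point or a joint stands for the part that bears it (a point fixed in the world has none). Each returns a list of dicts, best first, with "confidence" (0 to 1); they miss things now and then, are a little off and sometimes report something else, mostly with a low value. They report only what shows in the picture. A call takes as long as a camera call. They do not tell look-alikes from the thing itself.
- vision.search_frame(picture, query): "rect" ([left, top, right, bottom] in pixels, round what is visible of it).
- vision.spot_point(picture, query): "pixel" ([row, column] in pixels: a listed point, or the origin of a listed thing).
The state is a dict: "time": time; "joints": joint angles; "joint_vel": joint speeds; "joint_torque": joint torques, N m; "eef_pos": TCP position; "eef_rot": TCP orientation; "force": force on the tool from outside, world axes, zero at the start; "torque": the same for the moment, N m; "gripper_width": finger opening in m; "grasp_force": force on a finger pad.
Only numpy, scipy, OpenCV 4.12 (cv2) and the standard library are available. Lean on these libraries where they do the work, as an engineer would, in place of code of your own. Each camera call takes 0.05 s, during which the arm holds its last target. There are 200 camera calls.

### The job

Press a fingertip lightly on top of the round honing stone and turn it in its holder until its flat edge lies flush against the sprung brass bar. Then take the red locking key from its black parking block, stand it in the slot behind the bar, pushed gently down to the floor of the slot, and let go. The stone is brittle: press it with about 12 N and never more than 20 N, and leave the other things on the bench where they are.

Things in the scene. Friction and masses are not known exactly. Their poses are not given: they have to be found in the camera images.
- stone: Brown honing stone on a black carrier: disc 100 mm dia., 12 mm thick, a flat on its edge (60 mm long, 40 mm from centre), too wide to grip. Turns either way on a stub (1 mm play), top 36 mm above the holder's origin. Origin: centre of underside; +x points to the flat. A fingertip pressed 30 mm off centre with 10 to 14 N and led round with the hand turning along turns it; lighter slips.
- holder: Fixed holder, dark steel base 144 x 124 mm with an aluminium deck that gives 1 mm at 20 N, on a rubber foot. Origin: 24 mm below the stone, on the axis about which the stone turns, 0 to 12 mm above the bench; +x points from the stone to the brass bar and on to the key slot. When the flat is home, the stone's +x points along the holder's +x.
- bar (a joint): Brass alignment bar, 92 x 14 mm, top 33 mm above the holder's origin, sliding along the holder's x; a spring (2.4 to 4 N) presses it on the stone's edge. Value in m, growing away from the stone: about 0.012 on the round rim, 0.002 flush on the flat, 0.003 to 0.005 if a few degrees out of line.
- slot (a point): Centre of the key slot's floor, 14 mm above the holder's origin, 62 mm from the stone's axis along its +x; axes as the holder's. The slot runs along y: 44 mm long, 19 mm deep below the tops of bar and rear wall. Its near side is the bar's back: 17 mm wide when the bar lies on the flat, 7 mm while it rides on the rim, so the key fits only once the stone is aligned.
- key: Red locking key, upright plate 12 mm thick (x), 40 mm wide (y), 54 mm tall, 0.08 kg, lowest 6 mm tapered to 7 x 35 mm. Origin: centre of its foot; z up. Stands in the parking block, foot 10 mm above the bench. Fits the slot either way round. Grip it across its 40 mm width, fingertips 25 mm or more above its foot, to stay clear of bar and wall.
- rest: Fixed black parking block for the key, 36 x 64 x 22 mm. Origin: centre of its underside; the key's pocket (14 x 42 mm, 12 mm deep) runs along its y.
- spare_stone: White round stone, 80 mm in diameter, 12 mm thick, loose on the bench: leave it. Origin: centre of its underside.
- blank0: Loose bare aluminium bar 24 x 150 x 8 mm: leave it. Origin: centre of its underside.
- blank1: A second such bar: leave it.
- knife: Closed green pocket knife 22 x 100 x 14 mm: leave it. Origin: centre of its underside.
- driver: Loose screwdriver lying on the bench: leave it.
- oil: Closed amber oil bottle, 48 mm in diameter, 120 mm high: leave it. Origin: centre of its base.
- nut: Brass thumb nut, 32 mm in diameter, 20 mm high: leave it. Origin: centre of its base.
Things that resemble listed ones, but are neither listed nor needed, are in the scene too. Leave any grey or pink look-alike of the stone alone.

How it is judged:
By the outcome, as a careful person would: the job done as asked, in the order asked, and still so for the second after the job is handed in, with the robot touching nothing.
It also fails if it takes over 72 s, if anything falls off the work surface, if the arm or the gripper's body presses on something with over 40 N, if the wrist force passes 120 N, or if a joint passes its speed limit or range.

## Working session

There is one attempt and no reset: what is moved stays moved. The work goes in short steps, Python scripts to look and compute and a tool call to move; the robot and the scene stay as the last step left them, time stands still between calls to the robot, and variables do not carry over. Pictures are saved under pics/ and viewed, at most 10 in all, crops included, and the job is handed in when it is done.

Besides the shell and the picture viewer there is one more tool, called after ">>>" in YAML: its name, and indented under it one key for each argument. move_arm: Moves the arm, as the interface text tells. Its arguments: {"type":"object","properties":{"deltas":{"type":"array","items":{"type":"number"}},"newtons":{"type":"number"}},"required":["deltas"]}

```bash
mkdir -p pics; ls
cat > h.py <<'E'
import numpy as np,cv2
from cell import bot,vision,job
from scipy.spatial.transform import Rotation as R
def px2w(f,rc,z=None):
    K=f['intrinsics'];k=f['k1'];r,c=rc
    d=np.array([(c-K[0,2])/K[0,0],(r-K[1,2])/K[1,1]]);s=d.copy()
    for _ in range(20): s=d/(1+k*(s@s))
    Rm=cv2.Rodrigues(np.array(f['rvec'],float))[0];t=np.array(f['tvec'],float).ravel()
    o=-Rm.T@t;v=Rm.T@np.array([s[0],s[1],1.])
    if z is None: return o+v*f['z_map'][int(round(r)),int(round(c))]
    return o+v*(z-o[2])/v[2]
def w2px(f,p):
    Rm=cv2.Rodrigues(np.array(f['rvec'],float))[0];q=Rm@np.array(p)+np.array(f['tvec'],float).ravel()
    s=q[:2]/q[2];s=s*(1+f['k1']*(s@s));K=f['intrinsics']
    return np.array([K[1,2]+K[1,1]*s[1],K[0,2]+K[0,0]*s[0]])
def cloud(f):
    K=f['intrinsics'];h,w=f['z_map'].shape
    c,r=np.meshgrid(np.arange(w),np.arange(h));d=np.stack([(c-K[0,2])/K[0,0],(r-K[1,2])/K[1,1]],-1);s=d.copy()
    for _ in range(20): s=d/(1+f['k1']*(s**2).sum(-1,keepdims=True))
    P=np.concatenate([s,np.ones((h,w,1))],-1)*f['z_map'][...,None]
    Rm=cv2.Rodrigues(np.array(f['rvec'],float))[0];t=np.array(f['tvec'],float).ravel()
    return (P-t)@Rm
def save(f,n,box=None,s=1):
    im=f['image'][...,::-1]
    if box: im=im[box[1]:box[3],box[0]:box[2]]
    cv2.imwrite('pics/'+n,cv2.resize(im,None,fx=s,fy=s,interpolation=cv2.INTER_CUBIC))
E
python3 - <<'E'
from h import *
s=bot.get_state();print({k:np.round(v,3) for k,v in s.items()})
a=[]
for n in('scene','top'):
    f=vision.grab_frame(n);a.append(f['image'])
    Rm=cv2.Rodrigues(np.array(f['rvec'],float))[0];print(n,(-Rm.T@np.array(f['tvec']).ravel()).round(3),f['k1'])
    for q in('stone','holder','bar','key','rest','slot','spare_stone'):
        for d in vision.search_frame(f,q)[:3] if q!='slot' else []: print(q,'rect',np.round(d['rect']),round(d['confidence'],2))
        for d in vision.spot_point(f,q)[:3]: print(q,'pt',np.round(d['pixel'],1),round(d['confidence'],2),px2w(f,d['pixel'],).round(3))
im=np.vstack(a)[...,::-1];cv2.imwrite('pics/a.png',cv2.resize(a[0][...,::-1],(796,597)));cv2.imwrite('pics/b.png',cv2.resize(a[1][...,::-1],(796,597)))
E
```

```text
pics
{'time': np.float64(0.0), 'joints': array([ 1.163,  0.427,  0.074,  1.607, -0.034,  1.111, -0.067]), 'joint_vel': array([-0.002, -0.001, -0.001, -0.001,  0.001, -0.001, -0.   ]), 'joint_torque': array([-1.0000e-03, -9.4985e+01,  3.7610e+00, -4.6352e+01,  1.9000e-02,
        1.0000e-02, -0.0000e+00]), 'eef_pos': array([ 0.173, -0.652,  0.231]), 'eef_rot': array([ 0.992,  0.129, -0.   , -0.001]), 'force': array([0.269, 0.2  , 1.251]), 'torque': array([ 0.025,  0.011, -0.006]), 'grasp_force': np.float64(0.0), 'gripper_width': np.float64(0.086)}
scene [ 1.093 -0.233  0.845] -0.06625231450537816
stone rect [103. 212. 142. 248.] 0.88
stone rect [185. 156. 217. 182.] 0.67
stone rect [286. 175. 317. 206.] 0.57
stone pt [171.8 202.1] 0.85 [ 0.376 -0.117  0.023]
stone pt [225.7 120.8] 0.71 [ 0.472 -0.38   0.019]
stone pt [193.6 240.3] 0.69 [ 1.093 -0.233  0.845]
holder rect [217. 182. 264. 227.] 0.69
holder pt [201.  238.8] 0.97 [ 0.533 -0.057  0.041]
bar rect [225. 206. 264. 217.] 0.74Traceback (most recent call last):
  File "<stdin>", line 9, in <module>
ValueError: it knows: blank, driver, holder, key, knife, nut, oil, rest, slot, spare_stone, stone
```

Run:
```python
from h import *
for n in('scene','top'):
    f=vision.grab_frame(n);cv2.imwrite(f'pics/{n}.png',cv2.resize(f['image'][...,::-1],(796,597)))
    for q in('stone','holder','key','rest','slot'):
        for d in vision.spot_point(f,q)[:3]: print(n,q,'pt',np.round(d['pixel'],1),round(d['confidence'],2),px2w(f,d['pixel'],.03).round(3))
```

```text
scene stone pt [190.8 241.2] 0.85 [ 0.494 -0.035  0.03 ]
scene stone pt [252.9 191.9] 0.8 [ 0.632 -0.223  0.03 ]
scene stone pt [191.5 299.2] 0.72 [0.56  0.118 0.03 ]
scene holder pt [201. 240.] 0.81 [ 0.527 -0.051  0.03 ]
scene key pt [220.3 169. ] 0.62 [ 0.513 -0.252  0.03 ]
scene rest pt [222.7 171.8] 0.67 [ 0.524 -0.247  0.03 ]
scene slot pt [214.2 242.3] 0.75 [ 0.571 -0.061  0.03 ]
top stone pt [226.1 382.5] 0.98 [ 0.478 -0.379  0.03 ]
top stone pt [196.3 209.4] 0.96 [0.553 0.132 0.03 ]
top stone pt [266.1 292. ] 0.77 [ 0.355 -0.116  0.03 ]
top holder pt [211.5 266. ] 0.68 [ 0.513 -0.037  0.03 ]
top key pt [210.3 340.7] 0.61 [ 0.521 -0.257  0.03 ]
top key pt [143.1 283.3] 0.28 [ 0.717 -0.084  0.03 ]
top rest pt [215.4 341.4] 0.71 [ 0.506 -0.259  0.03 ]
top slot pt [190.8 278.4] 0.83 [ 0.575 -0.072  0.03 ]
```

View pics/top.png

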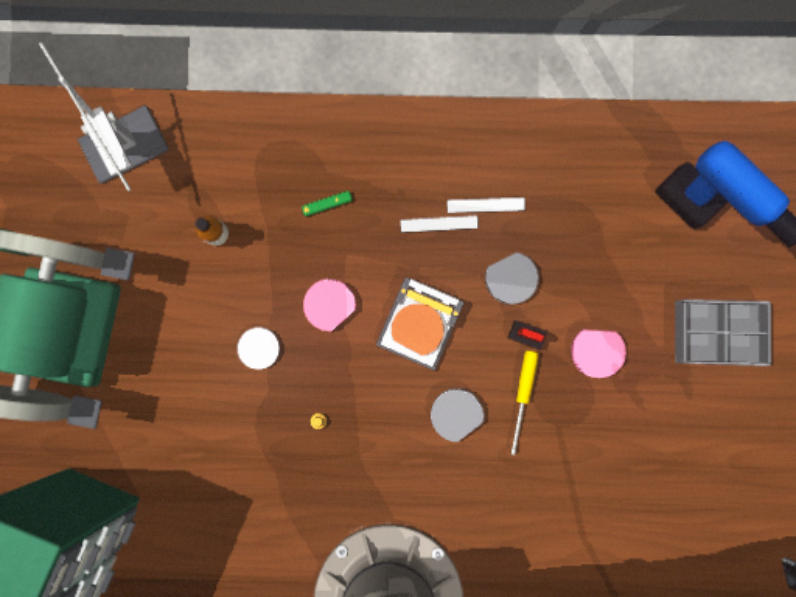

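View pics/scene.png

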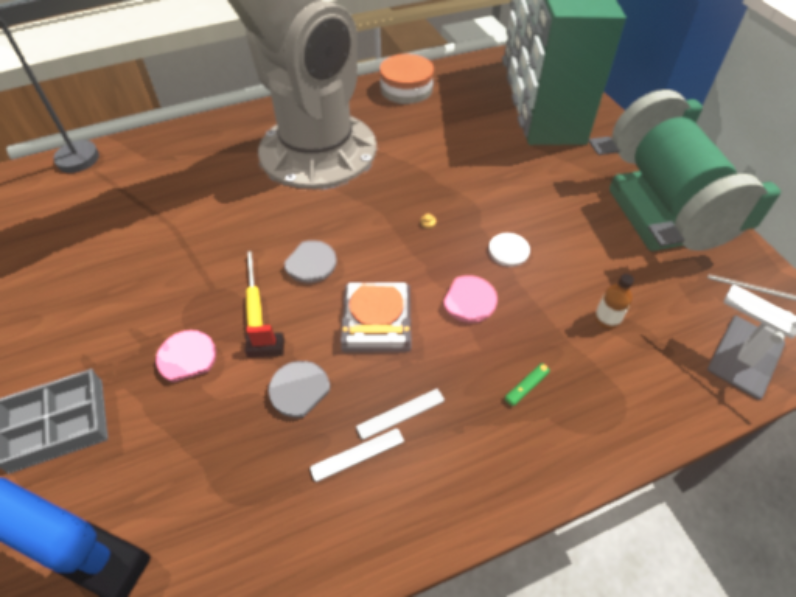

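Top view: the brown stone sits in the holder at about (418,328), with the brass bar at (430,302). The red key in its black block is at (528,335). The pink discs (329,305), (599,353) and grey discs (512,278), (458,415) are look-alikes. Only the orange-brown disc is on the steel base with the bar, so that is the stone. I'll go above it and confirm in a close crop.

>>> move_arm:
  deltas: [-1,0.483,-0.505,-0.02,0,0,0.7,-1,0.483,-0.505,-0.02,0,0,0.7,-1,0.483,-0.505,-0.02,0,0,0.7,-1,0.483,-0.505,-0.02,0,0,0.7,-1,0.483,-0.505,-0.02,0,0,0.7,-1,0.483,-0.505,-0.02,0,0,0.7,-1,0.483,-0.505,-0.02,0,0,0.7,-1,0.483,-0.505,-0.02,0,0,0.7]

```text
time: 1.7
eef_pos: [0.3617, -0.3101, 0.2429]
eef_rot: [0.976, -0.219, 0.0, 0.0]
force: [1.7, 0.5, 0.0]
gripper_width: 0.0854
grasp_force: 0.0
```

```bash
cat >> h.py <<'E'
def delta(p,yaw=None,s=None):
    "shift in tool axes to world p; yaw= wanted world yaw of tool -y (mod 180)"
    s=s or bot.get_state();T=R.from_quat(s['eef_rot']);M=T.as_matrix()
    d=M.T@(np.array(p)-s['eef_pos']);cur=np.degrees(np.arctan2(-M[1,1],-M[0,1]))
    rv=np.zeros(3)
    if yaw is not None:
        a=np.radians(yaw-90);want=np.array([[np.cos(a),np.sin(a),0],[np.sin(a),-np.cos(a),0],[0,0,-1]])
        rv=(T.inv()*R.from_matrix(want)).as_rotvec()
    print('t',round(float(s['time']),2),'pos',np.round(s['eef_pos'],4),'yaw',round(cur,2),'j',np.round(s['joints'],2),'F',np.round(s['force'],2),'d',d.round(4),'rv',rv.round(4))
E
python3 - <<'E'
from h import *
delta([.51,-.04,.25],65)
E
```

```text
t 1.7 pos [ 0.3617 -0.3101  0.2429] yaw 64.72 j [ 0.6   0.09 -0.02  2.02  0.    1.03 -1.44] F [1.75 0.54 0.01] d [ 0.0187 -0.3076 -0.0071] rv [ 0.0002 -0.0008 -0.0049]
```

>>> move_arm:
  deltas: [-1,0.019,-0.308,-0.007,0,0,0,-1,0.019,-0.308,-0.007,0,0,0,-1,0.019,-0.308,-0.007,0,0,0,-1,0.019,-0.308,-0.007,0,0,0,-1,0.019,-0.308,-0.007,0,0,0,-1,0.019,-0.308,-0.007,0,0,0,-1,0.019,-0.308,-0.007,0,0,0,-1,0.019,-0.308,-0.007,0,0,0]

```text
time: 2.5
eef_pos: [0.5103, -0.0398, 0.2495]
eef_rot: [0.976, -0.217, -0.0, -0.0]
force: [0.3, -1.1, 0.6]
gripper_width: 0.0855
grasp_force: 0.0
```

Run:
```python
from h import *
delta([.51,-.04,.25],65)
f=vision.grab_frame('wrist');save(f,'w1.png',None,1.5);np.save('w1.npy',f,allow_pickle=True)
Rm=cv2.Rodrigues(np.array(f['rvec'],float))[0];print((-Rm.T@np.array(f['tvec']).ravel()).round(3))
for q in('stone','holder','slot','key'):
    for d in vision.spot_point(f,q)[:2]: print(q,np.round(d['pixel'],1),round(d['confidence'],2),px2w(f,d['pixel'],.03).round(3))
```

```text
t 2.5 pos [ 0.5103 -0.0398  0.2495] yaw 64.91 j [ 0.22  0.16 -0.29  1.93  0.05  1.06 -2.11] F [ 0.29 -1.1   0.56] d [-0.0002  0.0003 -0.0005] rv [-0.0005  0.0002 -0.0016]
[ 0.581 -0.073  0.391]
stone [233.2 353. ] 0.97 [ 0.365 -0.119  0.03 ]
stone [159.  254.9] 0.8 [ 0.513 -0.042  0.03 ]
slot [104.7 254.6] 0.82 [ 0.571 -0.069  0.03 ]
key [ 87.  410.8] 0.81 [ 0.514 -0.245  0.03 ]
key [44.2 43.9] 0.73 [0.74  0.121 0.03 ]
```

View pics/w1.png

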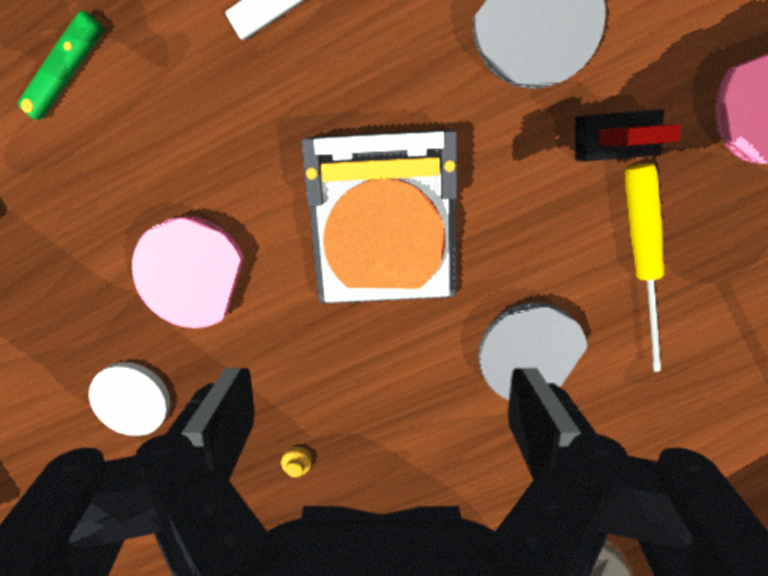

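The wrist view confirms the brown stone in the holder at about (384,235), with the bar at (380,168). Its flat is at the bottom (385,288), facing away from the bar, so it needs about half a turn. The red key stands in the black block at (630,135), and there is only one red key.

```bash
cat >> h.py <<'E'
def segs(f):
    hsv=cv2.cvtColor(f['image'],cv2.COLOR_RGB2HSV).astype(int);H,S,V=hsv[...,0],hsv[...,1],hsv[...,2]
    return hsv,dict(orange=(H>=5)&(H<16)&(S>150)&(V>170),yellow=(H>=21)&(H<32)&(S>140)&(V>150),red=((H<4)|(H>176))&(S>150)&(V>90))
def big(m,near=None):
    n,l,st,c=cv2.connectedComponentsWithStats(m.astype(np.uint8))
    if near is None: return l==1+np.argmax(st[1:,4])
    ok=[i for i in range(1,n) if st[i,4]>60];return l==min(ok,key=lambda i:np.hypot(*(c[i][::-1]-near)))
def contour_w(f,m,z):
    c=max(cv2.findContours(m.astype(np.uint8),cv2.RETR_EXTERNAL,cv2.CHAIN_APPROX_NONE)[0],key=len)[:,0]
    return np.array([px2w(f,(p[1],p[0]),z)[:2] for p in c])
E
python3 - <<'E'
from h import *
f=np.load('w1.npy',allow_pickle=True).item();C=cloud(f);hsv,s=segs(f)
print('bench z',np.median(C[190:200,260:300][...,2][hsv[190:200,260:300,0]>=0]) , 'px bench',C[230,256].round(3))
o=big(s['orange'],(157,256));zt=np.median(C[o][:,2]);print('stone',o.sum(),'z',zt)
w=contour_w(f,o,zt)
# robust circle fit
from scipy.optimize import least_squares
r=least_squares(lambda p:np.hypot(*(w-p[:2]).T)-.05,[.51,-.04],loss='soft_l1',f_scale=.0005).x
a=w-r;rad=np.hypot(*a.T);ang=np.degrees(np.arctan2(a[:,1],a[:,0]))
fl=rad<.047;n=a[fl];vx=cv2.fitLine(n.astype(np.float32),cv2.DIST_HUBER,0,1e-4,1e-4).ravel();nrm=np.array([-vx[1],vx[0]]);nrm*=np.sign(nrm@n.mean(0))
print('centre',r.round(4),'rad pct',np.percentile(rad,[5,50,95]).round(4),'flat ang',np.degrees(np.arctan2(nrm[1],nrm[0])).round(2),'dist',(nrm@n.mean(0)).round(4),'n',fl.sum())
for nm,k,near in(('bar','yellow',(112,254)),('key','red',(90,425))):
    m=big(s[k],near);z=np.percentile(C[m][:,2],[10,50,90,98]);print(nm,m.sum(),z.round(4))
    zz=z[1] if nm=='bar' else z[3]
    if nm=='key':
        hi=m&(C[...,2]>.05);print('key top px',hi.sum(),'world mean',C[hi].mean(0).round(4));m=hi
    w=contour_w(f,m,zz);b=cv2.minAreaRect((w*1000).astype(np.float32));print(b)
    d=cv2.boxPoints(b);e=[d[1]-d[0],d[2]-d[1]];e=max(e,key=np.linalg.norm);print(' long axis yaw',np.degrees(np.arctan2(e[1],e[0])))
# deck/white edges
V=hsv;m=(hsv[...,1]<60)&(hsv[...,2]>170)&(np.hypot(C[...,0]-r[0]-.02,C[...,1]-r[1])<.12);m=big(m|o|s['yellow']&m)
print('deck z',np.percentile(C[m&~o][:,2],[5,25,50,75,95]).round(4))
E
```

```text
bench z 0.023062018715448537 px bench [ 0.412  0.003 -0.001]
stone 4731 z 0.03511187944831516
centre [ 0.5109 -0.0432] rad pct [0.039  0.0481 0.0492] flat ang 153.12 dist 0.0367 n 46
bar 928 [0.0311 0.0323 0.0334 0.0343]
((563.7532348632812, -63.6230354309082), (91.75413513183594, 14.379965782165527), 67.93404388427734)
 long axis yaw 67.93405
key 396 [0.0621 0.0632 0.0642 0.0648]
key top px 394 world mean [ 0.5064 -0.2534  0.0631]
((506.66241455078125, -252.82716369628906), (39.25228500366211, 11.804986000061035), 70.29578399658203)
 long axis yaw 70.29575
deck z [0.0142 0.0225 0.023  0.0236 0.0247]
```

>>> move_arm:
  deltas: [1,0.002,-0.0272,0.04,0,0,0,1,0.002,-0.0272,0.08,0,0,0,1,0.002,-0.0272,0.12,0,0,0,1,0.002,-0.0272,0.15,0,0,0,1,0.002,-0.0272,0.18,0,0,0,1,0.002,-0.0272,0.2,0,0,0,1,0.002,-0.0272,0.2,0,0,0,1,0.002,-0.0272,0.2,0,0,0]
  newtons: 20

```text
time: 3.55
eef_pos: [0.5232, -0.0185, 0.05]
eef_rot: [0.976, -0.219, -0.0, 0.0]
force: [0.3, 0.1, 0.5]
gripper_width: -0.0002
grasp_force: 0.0
```

Run:
```python
from h import *
delta([.5236,-.0160,.04],65)
for i in range(3):
    f=vision.grab_frame('top'); print(np.round(bot.get_state()['force'],2),bot.get_state()['gripper_width'])
f=vision.grab_frame('wrist');save(f,'w2.png',None,1.5)
```

```text
t 3.55 pos [ 0.5232 -0.0185  0.05  ] yaw 64.66 j [ 0.13  0.44 -0.27  2.07  0.19  0.65 -2.27] F [0.33 0.14 0.51] d [-0.0007 -0.0024  0.01  ] rv [ 0.0002  0.0001 -0.0059]
[-0.69 -0.23  0.02] -0.00022473264435024105
[ 0.85  0.45 -0.59] 0.00010342103501403339
[-0.81 -0.68  0.12] 6.445218275191454e-05
```

View pics/w2.png

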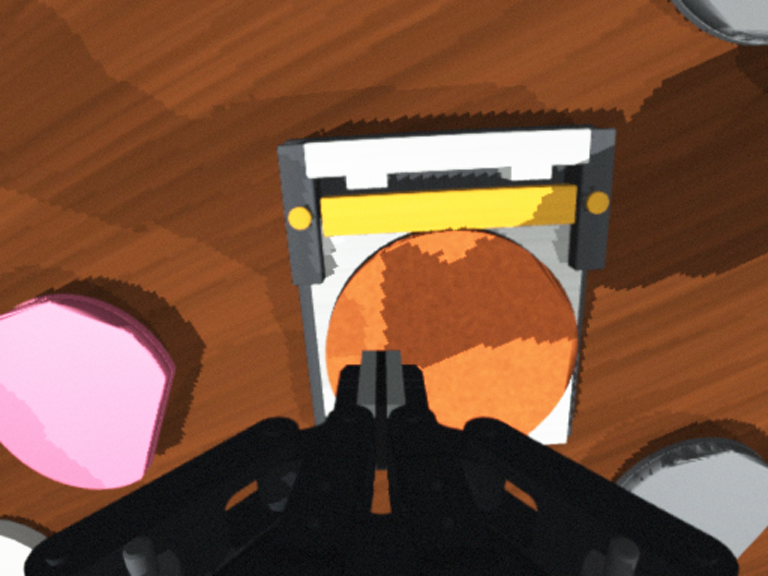

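The closed tips (380,355) hover over the stone's left side, clear of the bar at (450,210). Next is the approach to just above the surface.

>>> move_arm:
  deltas: [1,-0.0007,-0.0024,0.006,0,0,0,1,-0.0007,-0.0024,0.011,0,0,0,1,-0.0007,-0.0024,0.011,0,0,0,1,-0.0007,-0.0024,0.011,0,0,0]

```text
time: 4.15
eef_pos: [0.5234, -0.0154, 0.0383]
eef_rot: [0.976, -0.219, -0.0, 0.0]
force: [0.6, 0.4, -0.1]
gripper_width: -0.0001
grasp_force: 0.0
```

Run:
```python
from h import *
delta([.5236,-.0160,.036],65)
```

```text
t 4.15 pos [ 0.5234 -0.0154  0.0383] yaw 64.73 j [ 0.12  0.46 -0.26  2.08  0.2   0.63 -2.29] F [ 0.6   0.44 -0.07] d [0.0005 0.0005 0.0023] rv [ 0.0002  0.0005 -0.0048]
```

>>> move_arm:
  deltas: [1,0.0005,0.0005,0.0007,0,0,0,1,0.0005,0.0005,0.0014,0,0,0,1,0.0005,0.0005,0.002,0,0,0,1,0.0005,0.0005,0.002,0,0,0]

```text
time: 4.55
eef_pos: [0.5238, -0.0161, 0.0365]
eef_rot: [0.976, -0.219, -0.0, -0.0]
force: [-0.0, -1.2, 0.8]
gripper_width: -0.0003
grasp_force: 0.0
```

>>> move_arm:
  deltas: [1,0,0,0.0004,0,0,0,1,0,0,0.0004,0,0,0]

```text
time: 4.75
eef_pos: [0.5238, -0.0161, 0.0361]
eef_rot: [0.976, -0.219, -0.0, -0.0]
force: [-0.3, 0.9, 0.5]
gripper_width: -0.0004
grasp_force: 0.0
```

>>> move_arm:
  deltas: [1,0,0,0.0004,0,0,0,1,0,0,0.0004,0,0,0]

```text
time: 4.95
eef_pos: [0.5239, -0.0161, 0.0359]
eef_rot: [0.976, -0.219, 0.0, -0.0]
force: [-1.1, 0.1, 4.0]
gripper_width: -0.0002
grasp_force: 1.7
```

>>> move_arm:
  deltas: [1,0,0,0.0003,0,0,0,1,0,0,0.0003,0,0,0]

```text
time: 5.15
eef_pos: [0.5239, -0.0161, 0.0357]
eef_rot: [0.976, -0.219, 0.0, -0.0]
force: [-1.0, -0.1, 6.8]
gripper_width: -0.0002
grasp_force: 3.3
```

>>> move_arm:
  deltas: [1,0,0,0.0002,0,0,0,1,0,0,0.0002,0,0,0]

```text
time: 5.35
eef_pos: [0.524, -0.0161, 0.0356]
eef_rot: [0.976, -0.219, 0.0, -0.0]
force: [-2.5, 0.2, 8.0]
gripper_width: -0.0
grasp_force: 4.2
```

>>> move_arm:
  deltas: [1,0,0,0.0004,0,0,0,1,0,0,0.0004,0,0,0]

```text
time: 5.55
eef_pos: [0.5242, -0.016, 0.0354]
eef_rot: [0.976, -0.219, 0.0, -0.0]
force: [-2.5, -0.1, 12.0]
gripper_width: -0.0003
grasp_force: 6.0
```

>>> move_arm:
  deltas: [1,-0.0026,0.0001,0,0,0,-0.0873,1,-0.0052,0.0005,0,0,0,-0.1745,1,-0.0052,0.0005,0,0,0,-0.1745]

```text
time: 5.85
eef_pos: [0.5197, -0.0142, 0.0355]
eef_rot: [0.991, -0.131, 0.001, -0.0]
force: [0.0, 1.2, 10.2]
gripper_width: -0.0002
grasp_force: 5.2
```

>>> move_arm:
  deltas: [1,-0.0026,0.0001,0.0001,0,0,-0.0873,1,-0.0052,0.0005,0.0002,0,0,-0.1745,1,-0.0078,0.001,0.0002,0,0,-0.2618,1,-0.0103,0.0018,0.0002,0,0,-0.3491]

```text
time: 6.25
eef_pos: [0.5098, -0.0132, 0.0355]
eef_rot: [0.999, 0.043, 0.001, -0.0]
force: [2.1, -0.4, 9.8]
gripper_width: 0.0001
grasp_force: 5.2
```

```bash
cat >> h.py <<'E'
def stone(f,zt=.0355,ctr=(.511,-.0432)):
    "flat angle from wrist/top frame: rim pixels of orange vs deck; returns angle of best fit"
    from scipy.optimize import least_squares
    hsv,s=segs(f);H,S,V=hsv[...,0],hsv[...,1],hsv[...,2]
    return hsv
E
python3 - <<'E'
from h import *
c=[.511,-.0432];s=bot.get_state();r=s['eef_pos'][:2]-c;print(np.hypot(*r),np.degrees(np.arctan2(r[1],r[0])));delta([.5236,-.0160,.036],65)
f=vision.grab_frame('wrist');save(f,'w3.png',None,1.5)
E
```

```text
0.030026811289138994 92.22296986789868
t 6.25 pos [ 0.5098 -0.0132  0.0355] yaw 94.92 j [ 0.23  0.46 -0.39  2.1   0.3   0.62 -1.86] F [ 2.12 -0.45  9.8 ] d [ 0.0135  0.004  -0.0005] rv [-0.0007 -0.0028  0.5222]
```

View pics/w3.png

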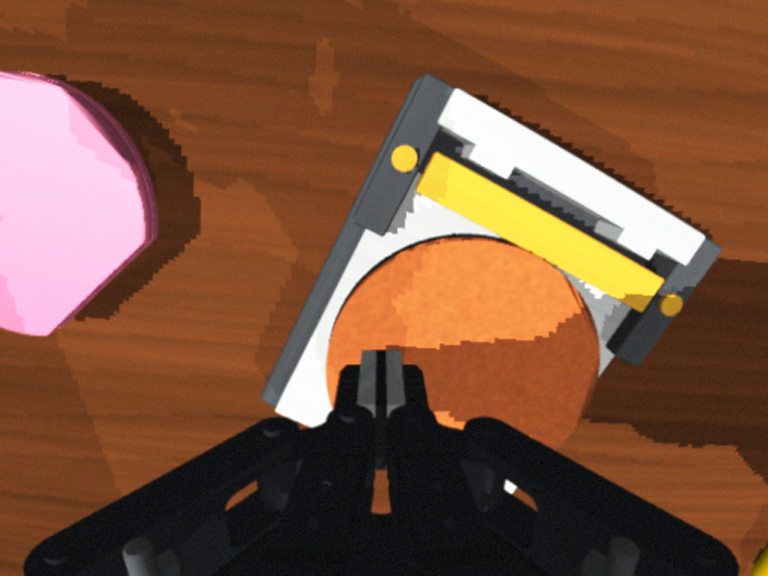

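The hand has turned 30° and holds the stone at about (400,370), with no collision. The flat is hidden under the gripper. I'll go on turning.

>>> move_arm:
  deltas: [1,-0.0026,0.0001,0.0002,0,0,-0.0873,1,-0.0052,0.0005,0.0003,0,0,-0.1745,1,-0.0078,0.001,0.0003,0,0,-0.2618,1,-0.0103,0.0018,0.0003,0,0,-0.3491,1,-0.0127,0.0028,0.0003,0,0,-0.4363]

```text
time: 6.8
eef_pos: [0.4976, -0.0166, 0.0353]
eef_rot: [0.966, 0.258, 0.002, 0.0]
force: [2.6, 2.7, 12.3]
gripper_width: -0.0002
grasp_force: 6.6
```

>>> move_arm:
  deltas: [1,-0.0026,0.0001,0,0,0,-0.0873,1,-0.0052,0.0005,0,0,0,-0.1745,1,-0.0078,0.001,0,0,0,-0.2618,1,-0.0103,0.0018,0,0,0,-0.3491,1,-0.0127,0.0028,0,0,0,-0.4363]

```text
time: 7.3
eef_pos: [0.4875, -0.025, 0.0352]
eef_rot: [0.887, 0.461, 0.001, 0.0]
force: [-3.0, 5.1, 15.7]
gripper_width: -0.0003
grasp_force: 7.7
```

>>> move_arm:
  deltas: [1,-0.0026,0.0001,-0.0003,0,0,-0.0873,1,-0.0052,0.0005,-0.0003,0,0,-0.1745,1,-0.0078,0.001,-0.0003,0,0,-0.2618,1,-0.0103,0.0018,-0.0003,0,0,-0.3491]

```text
time: 7.7
eef_pos: [0.4827, -0.0347, 0.0353]
eef_rot: [0.794, 0.608, 0.001, 0.0]
force: [-1.8, 3.3, 13.8]
gripper_width: 0.0002
grasp_force: 6.8
```

Run:
```python
from h import *
c=[.511,-.0432];s=bot.get_state();r=s['eef_pos'][:2]-c;print(np.hypot(*r),np.degrees(np.arctan2(r[1],r[0])));delta([.5236,-.0160,.036],65)
f=vision.grab_frame('wrist');save(f,'w4.png',None,1.5)
```

```text
0.02956537052581203 163.30932029892344
t 7.7 pos [ 0.4827 -0.0347  0.0353] yaw 164.95 j [ 0.52  0.49 -0.69  2.15  0.51  0.67 -0.79] F [-1.81  3.3  13.79] d [ 0.0287  0.0347 -0.0006] rv [ 2.0000e-04 -2.0000e-03  1.7445e+00]
```

View pics/w4.png

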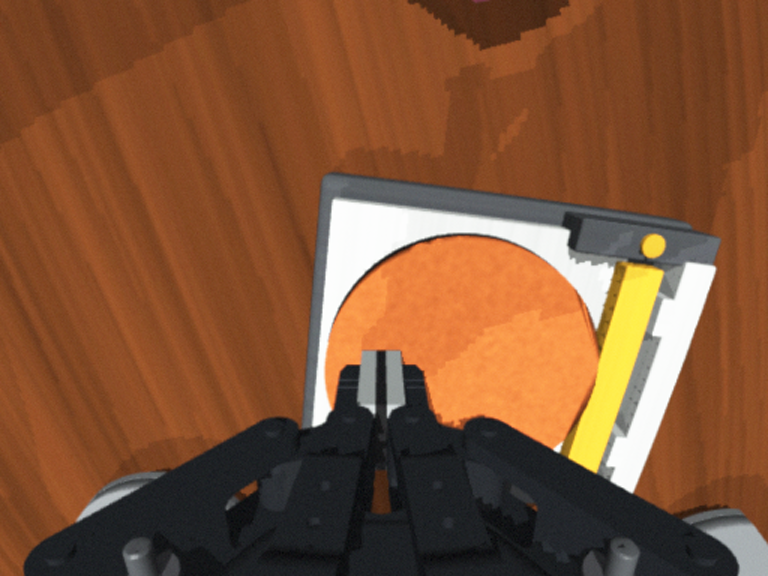

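The stone (460,330) shows only its round rim and the flat is still under the hand, which fits it turning along. I'll continue.

>>> move_arm:
  deltas: [1,-0.0026,0.0001,-0.0002,0,0,-0.0873,1,-0.0052,0.0005,-0.0002,0,0,-0.1745,1,-0.0078,0.001,-0.0002,0,0,-0.2618,1,-0.0103,0.0018,-0.0002,0,0,-0.3491,1,-0.0127,0.0028,-0.0002,0,0,-0.4363]

```text
time: 8.25
eef_pos: [0.4818, -0.0479, 0.0354]
eef_rot: [0.643, 0.766, 0.001, 0.0]
force: [-2.0, 3.1, 12.8]
gripper_width: 0.0001
grasp_force: 6.0
```

>>> move_arm:
  deltas: [1,-0.0026,0.0001,0,0,0,-0.0873,1,-0.0052,0.0005,0,0,0,-0.1745,1,-0.0078,0.001,0,0,0,-0.2618,1,-0.0103,0.0018,0,0,0,-0.3491]

```text
time: 8.65
eef_pos: [0.4853, -0.0578, 0.0354]
eef_rot: [0.5, 0.866, 0.0, 0.0]
force: [-1.8, 3.2, 11.6]
gripper_width: -0.0001
grasp_force: 6.2
```

Run:
```python
from h import *
c=np.array([.511,-.0432]);s=bot.get_state();r=s['eef_pos'][:2]-c;print(np.hypot(*r),np.degrees(np.arctan2(r[1],r[0])));delta([.5236,-.0160,.036],65)
for n in('wrist','top'):
    f=vision.grab_frame(n);hsv,sg=segs(f)
    m=big(sg['yellow'],w2px(f,[.562,-.063,.033]));w=contour_w(f,m,.033);b=cv2.minAreaRect((w*1000).astype(np.float32));print(n,b,np.hypot(*(np.array(b[0])/1000-c)))
    save(f,f'x_{n}.png',None,1.5)
    np.save(f'{n}.npy',f,allow_pickle=True)
```

```text
0.029552551205383682 -150.28278024390258
t 8.65 pos [ 0.4853 -0.0578  0.0354] yaw -150.06 j [ 0.7   0.56 -0.87  2.13  0.64  0.74 -0.07] F [-1.82  3.18 11.63] d [ 0.0172  0.054  -0.0006] rv [ 8.0000e-04 -1.2000e-03  2.5297e+00]
wrist ((558.9498901367188, -78.35604858398438), (3.7045657634735107, 9.828381538391113), 78.78844451904297) 0.0594570409300939
top ((572.9200439453125, -46.272438049316406), (51.536354064941406, 13.221051216125488), 67.31193542480469) 0.06199622341527196
```

>>> move_arm:
  deltas: [1,-0.0026,0.0001,0,0,0,-0.0873,1,-0.0052,0.0005,0,0,0,-0.1745,1,-0.0078,0.001,0,0,0,-0.2618,1,-0.0103,0.0018,0,0,0,-0.3491,1,-0.0127,0.0028,0,0,0,-0.4363]

```text
time: 9.25
eef_pos: [0.4942, -0.0675, 0.0354]
eef_rot: [0.301, 0.954, 0.0, 0.001]
force: [-0.7, 2.4, 11.6]
gripper_width: -0.0001
grasp_force: 5.9
```

```bash
cat >> h.py <<'E'
def bar(f,yaw=-22.1,c=(.511,-.0432)):
    hsv,sg=segs(f);m=sg['yellow'];rr,cc=np.nonzero(m)
    w=np.array([px2w(f,p,.033)[:2] for p in zip(rr,cc)])-c;a=np.radians(yaw)
    x=w@[np.cos(a),np.sin(a)];y=w@[-np.sin(a),np.cos(a)]
    k=(abs(x-.053)<.02)&(abs(y)<.044);x,y=x[k],y[k]
    if len(x)<20: print('bar hidden',len(x));return
    for lo in np.arange(-.045,.045,.015):
        q=(y>=lo)&(y<lo+.015)
        if q.sum()>15: print(f'y {lo*1e3:.0f}: x {np.percentile(x[q],4)*1e3:.1f}..{np.percentile(x[q],96)*1e3:.1f}',end='; ')
    print()
def look():
    c=np.array([.511,-.0432]);s=bot.get_state();r=s['eef_pos'][:2]-c;print(np.hypot(*r).round(4),np.degrees(np.arctan2(r[1],r[0])).round(1));delta([.5236,-.0160,.036],65)
E
python3 - <<'E'
from h import *
look()
for n in('wrist','top'):
    f=vision.grab_frame(n);print(n);bar(f);save(f,f'y_{n}.png',None,1.5)
print('ref');bar(np.load('w1.npy',allow_pickle=True).item())
E
```

```text
0.0295 -124.6
t 9.25 pos [ 0.4942 -0.0675  0.0354] yaw -125.07 j [ 0.78  0.61 -0.96  2.1   0.72  0.79  0.32] F [-0.7   2.42 11.6 ] d [ 0.0056  0.059  -0.0005] rv [ 1.4000e-03 -1.3000e-03  2.9658e+00]
wrist
y -45: x 47.4..58.4; y 0: x 54.9..61.2; y 30: x 47.7..55.7; 
top
y 0: x 51.5..62.3; y 15: x 51.2..60.4; y 30: x 52.3..61.5; 
ref
y -45: x 51.1..63.4; y -30: x 50.9..63.2; y -15: x 50.3..63.0; y 0: x 50.1..63.4; y 15: x 51.1..63.4; y 30: x 51.4..63.1;
```

View pics/y_wrist.png

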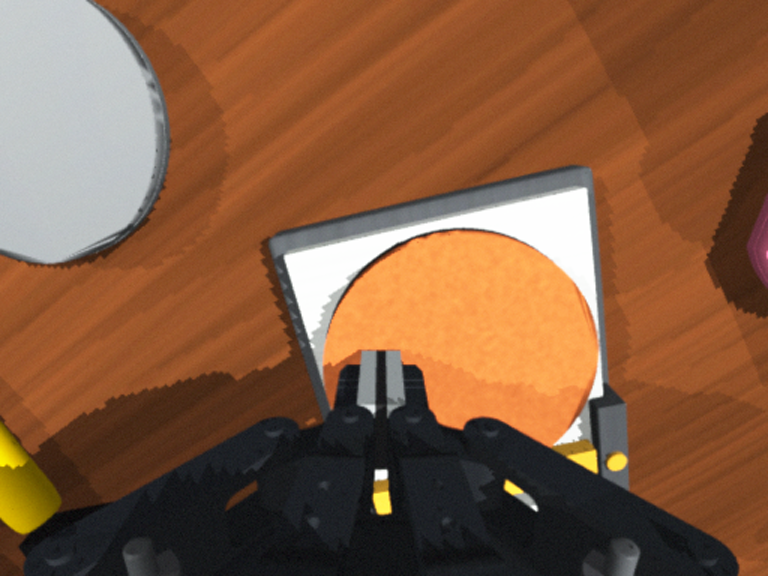

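The hand is at (380,360) on the stone, 170° turned with steady force. About 15° remain, after which I'll lift off and look.

>>> move_arm:
  deltas: [1,-0.0026,0.0001,0,0,0,-0.0873,1,-0.0052,0.0005,0,0,0,-0.1745,1,-0.0075,0.001,0,0,0,-0.2531,1,-0.0075,0.001,0,0,0,-0.2531]

```text
time: 9.75
eef_pos: [0.5015, -0.0712, 0.0354]
eef_rot: [0.179, 0.984, 0.0, 0.001]
force: [0.7, 0.9, 11.7]
gripper_width: 0.0001
grasp_force: 5.8
```

>>> move_arm:
  deltas: [1,0,0,-0.003,0,0,0,1,0,0,-0.03,0,0,0,1,0,0,-0.07,0,0,0,1,0,0.03,-0.11,0,0,0,1,0,0.03,-0.15,0,0,0,1,0,0.03,-0.15,0,0,0]

```text
time: 10.35
eef_pos: [0.5132, -0.0421, 0.1894]
eef_rot: [0.18, 0.984, -0.0, 0.003]
force: [0.2, -0.6, -0.5]
gripper_width: -0.0003
grasp_force: 0.0
```

Run:
```python
from h import *
look()
for n in('wrist','top'):
    f=vision.grab_frame(n);print(n);bar(f);save(f,f'z_{n}.png',None,1.5);np.save(f'z_{n}.npy',f,allow_pickle=True)
```

```text
0.0024 26.4
t 10.35 pos [ 0.5132 -0.0421  0.1894] yaw -110.72 j [ 0.92  0.44 -1.18  1.96  0.47  1.05  0.74] F [ 0.21 -0.58 -0.51] d [0.0004 0.028  0.1534] rv [-9.3000e-03  1.8000e-03 -3.0669e+00]
wrist
y -45: x 39.3..52.2; y -30: x 40.3..52.0; y -15: x 40.9..52.7; y 0: x 40.7..52.4; y 15: x 40.4..52.1; y 30: x 39.9..52.9; 
top
bar hidden 0
```

View pics/z_wrist.png

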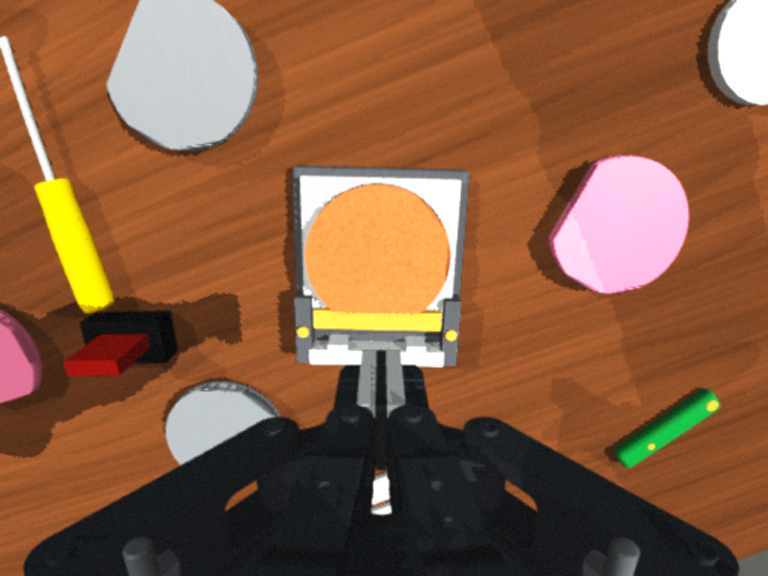

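The bar (378,320) now lies up against the stone, which shows its flat there. It slid about 10.7 mm, as it should when flush. I'll check the flat angle against the bar and re-measure the key in the same frame.

Run:
```python
from h import *
from scipy.optimize import least_squares
for nm,near,nb,nk in(('z_wrist.npy',(165,252),(213,252),(236,70)),('w1.npy',(157,256),(112,254),(90,425))):
    f=np.load(nm,allow_pickle=True).item();C=cloud(f);hsv,s=segs(f)
    o=big(s['orange'],near);zt=.0355;w=contour_w(f,o,zt)
    r=least_squares(lambda p:np.hypot(*(w-p[:2]).T)-p[2],[.51,-.04,.05],loss='soft_l1',f_scale=.0004).x
    a=w-r[:2];th=np.arctan2(a[:,1],a[:,0]);d=-22. if nm[0]=='z' else 153.
    dd=(np.degrees(th)-d+180)%360-180;n=a[abs(dd)<28]
    v=cv2.fitLine(n.astype(np.float32),cv2.DIST_HUBER,0,1e-4,1e-4).ravel();nr=np.array([-v[1],v[0]]);nr*=np.sign(nr@n.mean(0))
    print(nm,'c',r.round(4),'flat',np.degrees(np.arctan2(nr[1],nr[0])).round(2),(nr@n.mean(0)).round(4),'res',np.std(n@nr).round(5))
    m=big(s['yellow'],nb);b=cv2.minAreaRect((contour_w(f,m,.0325)*1000).astype(np.float32));
    p=np.argwhere(m);W=np.array([px2w(f,q,.0325)[:2] for q in p]);u=np.linalg.eigh(np.cov(W.T))[1][:,1];print(' bar',b,'pca yaw',np.degrees(np.arctan2(u[1],u[0])).round(2)%180)
    m=big(s['red'],nk)&(C[...,2]>.055);b=cv2.minAreaRect((contour_w(f,m,.064)*1000).astype(np.float32));
    W=np.array([px2w(f,q,.064)[:2] for q in np.argwhere(m)]);u=np.linalg.eigh(np.cov(W.T))[1][:,1];print(' key',b,'pca yaw',np.degrees(np.arctan2(u[1],u[0])).round(2)%180,np.percentile(C[m][:,2],[50,95]))
```

```text
z_wrist.npy c [ 0.502  -0.062   0.0281] flat -43.05 0.0265 res 0.00494
 bar ((553.7758178710938, -60.0435905456543), (91.37043762207031, 14.539510726928711), 67.60648345947266) pca yaw 67.61
 key ((504.3031311035156, -250.4852294921875), (43.445430755615234, 15.513893127441406), 72.44795227050781) pca yaw 73.81 [0.06277678 0.06398811]
w1.npy c [ 0.5126 -0.0435  0.0475] flat 152.49 0.0397 res 0.00035
 bar ((563.76123046875, -63.62728500366211), (91.7129135131836, 14.373493194580078), 67.93408203125) pca yaw 67.82
 key ((506.47906494140625, -253.26795959472656), (39.34855651855469, 11.833938598632812), 70.29583740234375) pca yaw 70.87 [0.06315864 0.06449565]
```

Run:
```python
from h import *
from scipy.optimize import least_squares
f=np.load('z_wrist.npy',allow_pickle=True).item();hsv,s=segs(f);H,S,V=[hsv[...,i] for i in range(3)];C=cloud(f)
print(hsv[165,252],hsv[190,252],hsv[140,252],hsv[180,130])
o=big((H>=3)&(H<20)&(S>120)&(C[...,2]>.029),(165,252));w=contour_w(f,o,.0355);print(o.sum())
r=least_squares(lambda p:np.hypot(*(w-p[:2]).T)-p[2],[.51,-.04,.05],loss='soft_l1',f_scale=.0003).x
a=w-r[:2];t=np.radians(-22.3);x=a@[np.cos(t),np.sin(t)];y=a@[-np.sin(t),np.cos(t)]
k=(x>.03)&(abs(y)<.026);P=np.polyfit(y[k],x[k],1);print(r,'tilt deg',-np.degrees(np.arctan(P[0])),'dist',P[1],'res',np.std(x[k]-np.polyval(P,y[k])))
for lo in np.arange(-.033,.033,.006):
    q=(y>=lo)&(y<lo+.006)&(x>0);print(round(lo*1e3+3),(x[q]*1e3).mean().round(2),end=' | ')
```

```text
[ 15 174 253] [ 16 167 253] [ 15 171 253] [ 12 189 167]
6828
[ 0.50922004 -0.0429599   0.04840447] tilt deg 0.13029014881052298 dist 0.04012969297123901 res 0.00038766342754810917
-30 39.71 | -24 40.01 | -18 40.4 | -12 40.13 | -6 39.9 | 0 40.3 | 6 40.33 | 12 40.18 | 18 40.01 | 24 39.86 | 30 39.53 |
```

The flat is parallel to the bar to 0.1°, 40.1 mm from centre, so it is flush. Now the key.

Run:
```python
from h import *
delta([.5066,-.253,.15],-109.4)
```

```text
t 10.45 pos [ 0.511  -0.0437  0.1853] yaw -110.82 j [ 0.92  0.44 -1.17  1.96  0.47  1.05  0.73] F [-0.56 -0.77  0.1 ] d [-0.0702 -0.1971  0.0356] rv [-0.0009  0.0015 -0.0248]
```

>>> move_arm:
  deltas: [-1,-0.07,-0.197,0.036,0,0,-0.025,-1,-0.07,-0.197,0.036,0,0,-0.025,-1,-0.07,-0.197,0.036,0,0,-0.025,-1,-0.07,-0.197,0.036,0,0,-0.025,-1,-0.07,-0.197,0.036,0,0,-0.025,-1,-0.07,-0.197,0.036,0,0,-0.025,-1,-0.07,-0.197,0.036,0,0,-0.025]

```text
time: 11.15
eef_pos: [0.506, -0.2512, 0.148]
eef_rot: [0.168, 0.986, 0.001, -0.001]
force: [0.4, 1.2, 0.2]
gripper_width: 0.0853
grasp_force: 0.0
```

Run:
```python
from h import *
delta([.5066,-.253,.036],-109.4)
f=vision.grab_frame('wrist');save(f,'k.png',None,1.5);C=cloud(f);hsv,s=segs(f)
m=big(s['red'],w2px(f,[.5066,-.253,.064]));m&=abs(C[...,2]-.064)<.0035
b=cv2.minAreaRect((contour_w(f,m,.064)*1000).astype(np.float32));print(b,m.sum(),w2px(f,[.5066,-.253,.064]))
```

```text
t 11.15 pos [ 0.506  -0.2512  0.148 ] yaw -109.33 j [ 1.17  0.57 -1.09  1.89  0.58  1.05  1.08] F [0.36 1.22 0.22] d [-0.0013 -0.0017  0.112 ] rv [ 0.0011 -0.0014  0.0013]
((504.9234313964844, -254.09765625), (39.42593765258789, 12.70773983001709), 70.63531494140625) 721 [198.99705363 251.52301188]
```

View pics/k.png

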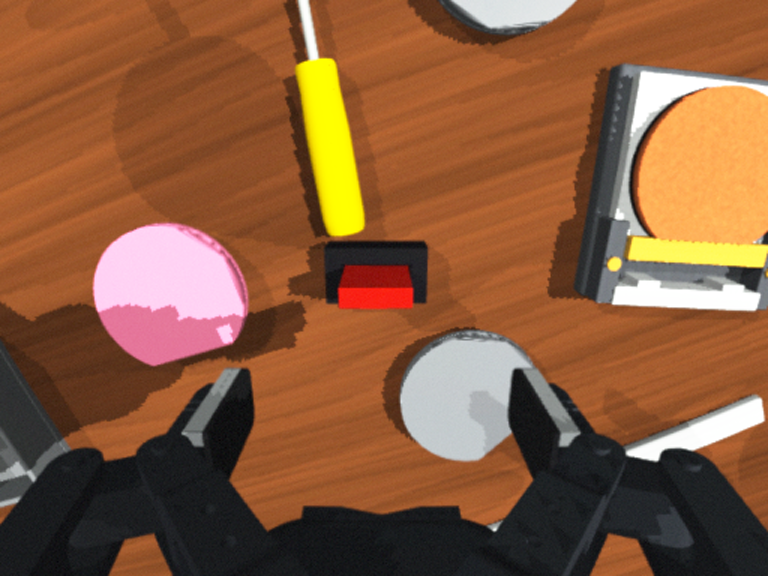

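The key top (375,290) stands upright in its block, and the fingers straddle its line with the driver and discs clear. It measures (0.5057,-0.2535), yaw 70.6°. I'll descend and grip.

>>> move_arm:
  deltas: [-1,-0.0005,-0.0023,0.04,0,0,0,-1,-0.0005,-0.0023,0.075,0,0,0,-1,-0.0005,-0.0023,0.095,0,0,0,-1,-0.0005,-0.0023,0.107,0,0,0,-1,-0.0005,-0.0023,0.111,0,0,0,-1,-0.0005,-0.0023,0.111,0,0,0]

```text
time: 11.8
eef_pos: [0.5066, -0.254, 0.0383]
eef_rot: [0.168, 0.986, 0.0, 0.0]
force: [-0.5, -0.1, 0.5]
gripper_width: 0.0859
grasp_force: 0.0
```

>>> move_arm:
  deltas: [0.3,0,0,0,0,0,0,0.3,0,0,0,0,0,0,0.3,0,0,0,0,0,0,0.3,0,0,0,0,0,0,0.3,0,0,0,0,0,0]
  newtons: 30

```text
time: 12.3
eef_pos: [0.5064, -0.255, 0.0385]
eef_rot: [0.168, 0.986, -0.0, 0.0]
force: [-1.4, -0.9, 7.0]
gripper_width: 0.039
grasp_force: 30.3
```

>>> move_arm:
  deltas: [0.3,0,0,-0.01,0,0,0,0.3,0,0,-0.025,0,0,0,0.3,0,0,-0.05,0,0,0,0.3,0,0,-0.07,0,0,0,0.3,0,0,-0.07,0,0,0]

```text
time: 12.8
eef_pos: [0.5076, -0.2551, 0.1113]
eef_rot: [0.168, 0.986, -0.001, 0.002]
force: [0.6, -0.9, -0.9]
gripper_width: 0.0393
grasp_force: 30.7
```

Run:
```python
from h import *
print(bot.get_state()['gripper_width'],bot.get_state()['grasp_force'])
delta([.568,-.066,.108],-112.2)
f=vision.grab_frame('wrist');save(f,'k2.png',None,1.5);hsv,s=segs(f);C=cloud(f);m=big(s['red'],(250,256));print(m.sum())
rr,cc=np.nonzero(m);print(rr.min(),rr.max(),cc.min(),cc.max(),'mean',C[m].mean(0),C[m][:,2].min(),C[m][:,2].max())
```

```text
0.03929376473255288 30.72853446006775
t 12.8 pos [ 0.5076 -0.2551  0.1113] yaw -109.37 j [ 1.14  0.61 -1.04  1.91  0.64  0.99  1.04] F [ 0.64 -0.92 -0.87] d [0.0058 0.1984 0.0031] rv [-0.0008  0.0042  0.0495]
5000
221 285 210 297 mean [ 0.50331653 -0.25338834  0.12306131] -0.0018806232658826704 0.2527769353321931
```

View pics/k2.png

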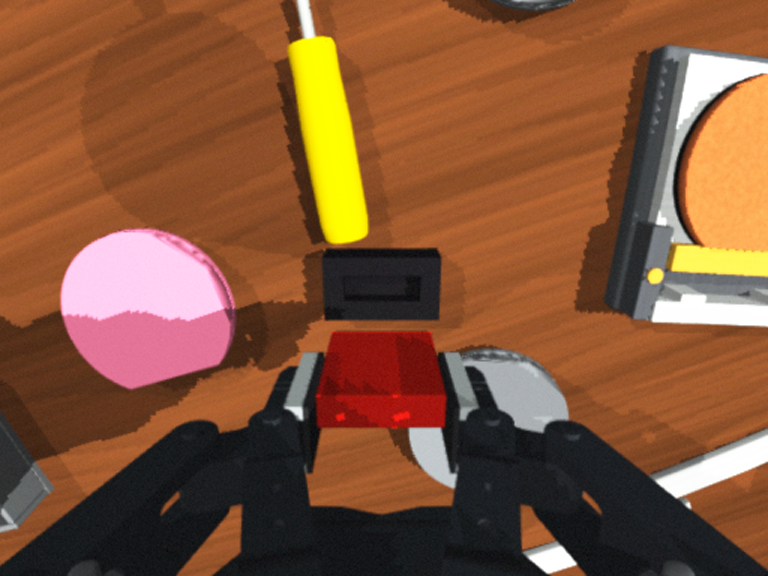

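The key is held squarely (380,380) and the empty pocket is at (380,288). Now moving over the slot.

>>> move_arm:
  deltas: [0.3,0.0058,0.198,0.003,0,0,0.05,0.3,0.0058,0.198,0.003,0,0,0.05,0.3,0.0058,0.198,0.003,0,0,0.05,0.3,0.0058,0.198,0.003,0,0,0.05,0.3,0.0058,0.198,0.003,0,0,0.05,0.3,0.0058,0.198,0.003,0,0,0.05,0.3,0.0058,0.198,0.003,0,0,0.05]

```text
time: 13.55
eef_pos: [0.5658, -0.067, 0.1044]
eef_rot: [0.193, 0.981, -0.0, -0.0]
force: [-0.7, -1.2, -1.1]
gripper_width: 0.0392
grasp_force: 30.9
```

Run:
```python
from h import *
delta([.568,-.066,.070],-112.2)
f=vision.grab_frame('wrist');save(f,'k3.png',None,1.5);hsv,s=segs(f);C=cloud(f);m=big(s['red'],(250,256))
st=bot.get_state();M=R.from_quat(st['eef_rot']).as_matrix();Q=(C[m]-st['eef_pos'])@M
k=(Q[:,2]<-.022)&(Q[:,2]>-.030);print('key top in tool',k.sum(),np.percentile(Q[k],[3,50,97],axis=0).round(4))
print('zhist',np.histogram(Q[:,2],bins=np.arange(-.034,.034,.004)))
bar(f)
W=C.reshape(-1,3);c=np.array([.5107,-.0432]);t=np.radians(-22.25)
m=big(s['yellow'],w2px(f,[.5538,-.060,.033]));b=cv2.minAreaRect((contour_w(f,m,.0325)*1000).astype(np.float32));print('bar',b)
```

```text
t 13.55 pos [ 0.5658 -0.067   0.1044] yaw -112.27 j [ 0.78  0.62 -1.02  1.91  0.64  0.98  0.64] F [-0.69 -1.25 -1.12] d [-0.0017  0.0018  0.0344] rv [-0.0008 -0.0008 -0.0013]
key top in tool 2037 [[-0.0044 -0.0179 -0.0255]
 [ 0.0019  0.0006 -0.0245]
 [ 0.0067  0.0188 -0.0227]]
zhist (array([   0,   10, 2027,  378,  348,  310,  295,  281,  254,  233,  223,
        199,  204,  166,   26,    0]), array([-0.034, -0.03 , -0.026, -0.022, -0.018, -0.014, -0.01 , -0.006,
       -0.002,  0.002,  0.006,  0.01 ,  0.014,  0.018,  0.022,  0.026,
        0.03 ]))
y -45: x 39.9..52.4; y -30: x 40.7..52.4; y -15: x 40.8..52.5; y 0: x 40.8..52.5; y 15: x 40.8..52.6; y 30: x 39.4..52.6; 
bar ((554.1652221679688, -60.23251724243164), (91.71298217773438, 13.423524856567383), 68.24072265625)
```

View pics/k3.png

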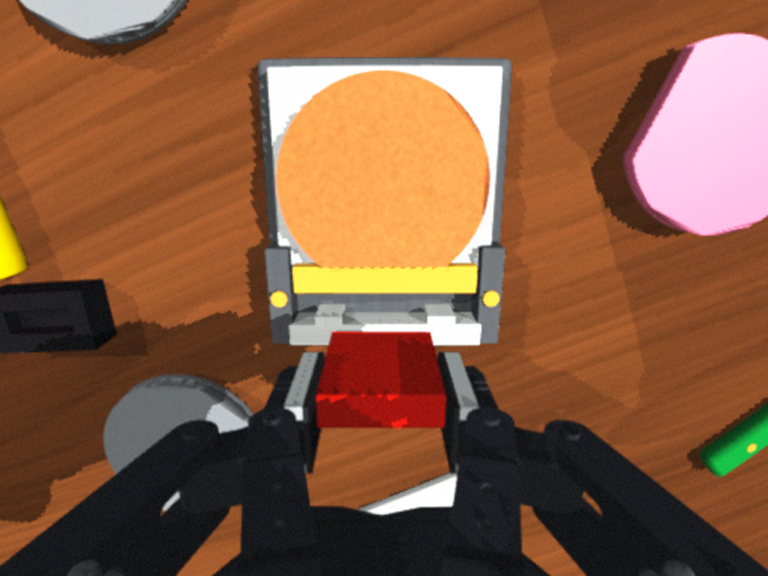

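The key hangs just behind the slot, which is open between the bar (385,278) and rear wall (385,330). I'm past the picture allowance now, so the rest goes by numbers.

Run:
```python
from h import *
delta([.569,-.0666,.072],-112.25)
```

```text
t 13.6 pos [ 0.5658 -0.0674  0.1044] yaw -112.32 j [ 0.78  0.62 -1.02  1.91  0.64  0.98  0.64] F [-0.44 -0.15 -1.99] d [-0.0027  0.002   0.0324] rv [-0.0007 -0.0006 -0.0013]
```

>>> move_arm:
  deltas: [0.3,-0.0027,0.002,0.012,0,0,0,0.3,-0.0027,0.002,0.024,0,0,0,0.3,-0.0027,0.002,0.032,0,0,0,0.3,-0.0027,0.002,0.032,0,0,0,0.3,-0.0027,0.002,0.032,0,0,0]

```text
time: 14.1
eef_pos: [0.5694, -0.0649, 0.0725]
eef_rot: [0.193, 0.981, 0.0, -0.0]
force: [0.5, 1.0, -0.6]
gripper_width: 0.0393
grasp_force: 30.9
```

Run:
```python
from h import *
delta([.569,-.0666,.058],-112.25)
f=vision.grab_frame('wrist');hsv,s=segs(f);C=cloud(f);m=big(s['red'],(250,256))
k=m&(abs(C[...,2]-.0965)<.006);t=np.radians(-22.25);ex=np.array([np.cos(t),np.sin(t)]);ey=np.array([-ex[1],ex[0]])
bm=big(s['yellow'],w2px(f,[.5538,-.060,.033]));b=cv2.minAreaRect((contour_w(f,bm,.0325)*1000).astype(np.float32));print('bar',b)
slot=np.array(b[0])/1000+.015*ex;q=C[k][:,:2]-slot
print(k.sum(),'key top rel slot x',np.percentile(q@ex,[3,97]).round(4),'y',np.percentile(q@ey,[3,97]).round(4));
delta([.569,-.0666,.058],-112.25)
```

```text
t 14.1 pos [ 0.5694 -0.0649  0.0725] yaw -112.21 j [ 0.74  0.66 -0.98  1.92  0.69  0.94  0.61] F [ 0.49  0.96 -0.61] d [-0.0003 -0.0017  0.0145] rv [ 0.0002 -0.0007  0.0007]
bar ((553.8378295898438, -60.06207275390625), (91.67630767822266, 13.656713485717773), 67.75652313232422)
2426 key top rel slot x [-0.0055  0.0057] y [-0.0169  0.0197]
t 14.15 pos [ 0.5696 -0.0649  0.0729] yaw -112.21 j [ 0.74  0.66 -0.99  1.92  0.69  0.94  0.61] F [ 0.37 -0.77 -1.29] d [-0.0001 -0.0018  0.0149] rv [ 0.0003 -0.      0.0007]
```

>>> move_arm:
  deltas: [0.3,0,-0.0015,0.004,0,0,0,0.3,0,-0.0015,0.008,0,0,0,0.3,0,-0.0015,0.012,0,0,0,0.3,0,-0.0015,0.012,0,0,0]

```text
time: 14.55
eef_pos: [0.5686, -0.0665, 0.0603]
eef_rot: [0.193, 0.981, 0.0, -0.0]
force: [-0.6, 0.4, 0.0]
gripper_width: 0.0395
grasp_force: 30.9
```

>>> move_arm:
  deltas: [0.3,0,0,0.003,0,0,0,0.3,0,0,0.006,0,0,0,0.3,0,0,0.009,0,0,0,0.3,0,0,0.009,0,0,0]

```text
time: 14.95
eef_pos: [0.5687, -0.0665, 0.0514]
eef_rot: [0.193, 0.981, 0.0, -0.0]
force: [0.4, 0.3, -0.9]
gripper_width: 0.0392
grasp_force: 30.9
```

Inside with no contact: the foot is about 8 mm above the floor.

>>> move_arm:
  deltas: [0.3,0,0,0.003,0,0,0,0.3,0,0,0.006,0,0,0,0.3,0,0,0.0065,0,0,0]

```text
time: 15.25
eef_pos: [0.5688, -0.0665, 0.0449]
eef_rot: [0.193, 0.981, -0.0, -0.0]
force: [-0.6, -0.1, -1.0]
gripper_width: 0.0393
grasp_force: 30.9
```

>>> move_arm:
  deltas: [0.3,0,0,0.0006,0,0,0,0.3,0,0,0.001,0,0,0,0.3,0,0,0.001,0,0,0]

```text
time: 15.55
eef_pos: [0.569, -0.0664, 0.0444]
eef_rot: [0.193, 0.981, 0.0, 0.0]
force: [-0.1, -1.4, -0.2]
gripper_width: 0.0394
grasp_force: 30.9
```

>>> move_arm:
  deltas: [0.3,0,0,0.0006,0,0,0,0.3,0,0,0.001,0,0,0,0.3,0,0,0.001,0,0,0]

```text
time: 15.85
eef_pos: [0.5689, -0.0665, 0.0433]
eef_rot: [0.193, 0.981, 0.0, -0.0]
force: [-0.8, -0.2, -0.0]
gripper_width: 0.0394
grasp_force: 30.9
```

>>> move_arm:
  deltas: [0.3,0,0,0.0006,0,0,0,0.3,0,0,0.0008,0,0,0,0.3,0,0,0.0008,0,0,0]

```text
time: 16.15
eef_pos: [0.5691, -0.0664, 0.0428]
eef_rot: [0.193, 0.981, -0.0, 0.0]
force: [0.5, 0.3, 4.4]
gripper_width: 0.0398
grasp_force: 31.4
```

>>> move_arm:
  deltas: [0.3,0,0,0.0004,0,0,0,0.3,0,0,0.0004,0,0,0]

```text
time: 16.35
eef_pos: [0.5693, -0.0664, 0.0427]
eef_rot: [0.193, 0.981, -0.0, 0.0]
force: [-2.1, -0.8, 10.9]
gripper_width: 0.0393
grasp_force: 32.2
```

>>> move_arm:
  deltas: [-0.3,0,0,0,0,0,0,-0.5,0,0,0,0,0,0,-1,0,0,0,0,0,0,-1,0,0,0,0,0,0,-1,0,0,-0.01,0,0,0,-1,0,0,-0.04,0,0,0,-1,0,0,-0.08,0,0,0,-1,0,0,-0.1,0,0,0]

```text
time: 17.15
eef_pos: [0.5699, -0.0659, 0.1456]
eef_rot: [0.192, 0.981, 0.0, 0.001]
force: [-0.2, -0.5, 0.3]
gripper_width: 0.0856
grasp_force: 0.0
```

Run:
```python
from h import *
st=bot.get_state();print(st['gripper_width'])
delta([.569,-.0666,.058],-112.25)
f=vision.grab_frame('wrist');hsv,s=segs(f);C=cloud(f);H,S,V=[hsv[...,i] for i in range(3)]
m=big(s['red'],w2px(f,[.568,-.066,.068]));t=np.radians(-22.25);ex=np.array([np.cos(t),np.sin(t)]);ey=np.array([-ex[1],ex[0]])
print('key z',np.percentile(C[m][:,2],[5,50,90,98]).round(4),m.sum());k=m&(C[...,2]>.062)
bm=big(s['yellow'],w2px(f,[.5538,-.060,.033]));b=cv2.minAreaRect((contour_w(f,bm,.0325)*1000).astype(np.float32));print('bar',b)
q=C[k][:,:2]-(np.array(b[0])/1000+.015*ex);print('key rel slot x',np.percentile(q@ex,[3,97]).round(4),'y',np.percentile(q@ey,[3,97]).round(4))
from scipy.optimize import least_squares
o=big((H>=3)&(H<20)&(S>120)&(C[...,2]>.029),w2px(f,[.511,-.043,.036]));w=contour_w(f,o,.0355)
r=least_squares(lambda p:np.hypot(*(w-p[:2]).T)-p[2],[.51,-.04,.05],loss='soft_l1',f_scale=.0003).x
a=w-r[:2];x=a@ex;y=a@ey;kk=(x>.03)&(abs(y)<.026);P=np.polyfit(y[kk],x[kk],1);print('stone',r,'tilt',np.degrees(np.arctan(P[0])),P[1])
```

```text
0.08555632606414999
t 17.15 pos [ 0.5699 -0.0659  0.1456] yaw -112.19 j [ 0.81  0.57 -1.06  1.87  0.58  1.04  0.69] F [-0.17 -0.49  0.33] d [ 0.0008 -0.001   0.0876] rv [0.001  0.0025 0.0011]
key z [0.0324 0.0664 0.0679 0.0686] 1324
bar ((554.01953125, -60.05292892456055), (91.49810791015625, 14.418408393859863), 67.83187103271484)
key rel slot x [-0.0052  0.0061] y [-0.0184  0.0182]
stone [ 0.51011162 -0.04331129  0.04851958] tilt -0.060871394120175885 0.039882715047059716
```

The key stands upright in the slot: its top is at about 68 mm, it is centred, and the bar and the flat are still aligned. Handing in.

```bash
python3 -c "
from cell import job;print(job.close_job())"
```

```text
the job is handed in; nothing more can be done
None
```

The job is handed in: the stone's flat lies flush on the brass bar and the red key stands released on the slot floor, with stone press readings up to 15.7 N and 17 s used, though I viewed 11 pictures, one over the limit of 10.

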